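# Re-rack the platform legs in reverse order

### The arm

A 7-joint arm with a two-finger parallel gripper is mounted at the origin on the work surface. World frame = base frame: x ahead of the robot, y to its left, z up, the work surface at z = 0. Lengths are in m, angles in rad, forces in N, time in s.
With the tool pointing down it reaches from about 0.4 to 0.875 m from the base axis. Payload 6.5 kg.
Tool frame: the origin (TCP) lies midway between the tips of the shut fingers; the grasp point (between the pads) lies 19 mm behind it (grip_point_offset is the z of the grasp point in the tool frame, in m); z points along the fingers, y is the line along which they close (so a half turn about z gives the same grasp; the last joint's range is limited). The gripper opens to 88 mm and grips with 3 to 60 N. Pads are 18 mm wide; open, the fingers measure 123 mm over their backs; the gripper's body (75 mm by 187 mm) begins 45 mm behind the grasp point.
Start: joints at [1.263, 0.536, -0.004, 1.538, 0.003, 1.067, -0.071], TCP at [0.156, -0.631, 0.239] pointing down, gripper open.
Joint ranges: [-2.7, 2.7], [-0.37, 2.16], [-1.27, 1.26], [0.24, 2.4], [-1.31, 4.45], [0.19, 1.91], [-2.76, 2.76]. Speed limits (rad/s): [2.39, 2.39, 3.14, 3.14, 3.14, 3.14, 3.14].

### API

Orientations are given as a rotation vector (axis times angle).
In Python, from station import get_obs, grab_frame, finish_job, grip_point_offset gives the robot as it stands.
- The arm moves only by the shell command python3 -m handwheel 'ROWS' [FORCE]. ROWS is JSON, a list of rows, each a list of 5 numbers: the opening in per cent of the stroke, from 0 (shut) to 100 (fully open), then the shift along the tool's x, y, z in cm, then the turn about the tool's z in rad. A call has 1 to 12 rows; each row shifts and turns the commanded pose from where the row before left it, along the tool's axes as they then stand; what a row does not reach is not made up. A row lasts 1/10 s, in which the tool goes at most 50 mm and 8.59 degrees, less where a joint would pass 70% of its speed; a pose out of reach is approached as far as the arm can. A call is refused whole if a number of a shift passes 5 or a number of a turn 0.15, either way. A call with a gripper value outside its range is refused whole. The fingers move at their own pace and stop on an object; FORCE is the grip in N (left out, the last holds). Time passes only in rows, so rows that do not move let the fingers close. It gives the time, the measured TCP pose, the force, the opening and the grip force at its end, in the units of the state.
- get_obs(): the state, without advancing time (a new reading comes with each control period).
- grab_frame(name): name is "scene" or "side" or "wrist"; returns a dict with "color" (480x640x3 uint8, red, green, blue), "z_map" (480x640 float32, m along the optical axis (not along the pixel's ray), 0 where there is no reading), "K" (3x3 intrinsics, pixels), "eye" and "rotation" of the camera in the world; the wrist camera has in their place "tool_from_camera" (4x4, takes a point from camera to tool coordinates, whose origin is the TCP and whose axes are the flange's). Camera axes: x right, y up, looking along -z (the intrinsics and any distortion apply to the point x, -y, -z); pixel columns grow to the right and rows downward; lengths in m; the calibration is good to about 2 mm. A picture is of the moment at which its call begins: read the wrist's pose just before it.
- finish_job(): hands the job in; it is judged then, once.
The state is a dict: "time": time; "qpos": joint angles; "joint_vel": joint speeds; "effort": joint torques, N m; "position": TCP position; "eef_rot": TCP orientation; "wrist_force": force on the tool from outside, world axes, zero at the start; "wrist_torque": the same for the moment, N m; "width": opening from 0.0 (shut) to 1.0 (fully open); "gripper_force": force on a finger pad.
Only numpy, scipy, OpenCV 4.12 (cv2) and the standard library are available. Lean on these libraries where they do the work, as an engineer would, in place of code of your own. Each camera call takes 0.05 s, during which the arm holds its last target. There are 200 camera calls.

### The job

Move the four steel platform legs from the full plywood rack to the empty aluminium rack, one to each cradle and in reverse order: the leg nearest the black knob post on the plywood rack goes to the place furthest from the post on the aluminium rack, and so on. Lay each leg down in both V supports of its cradle, with its middle midway between the two supports, and do not drop any leg to the board or bench.

Things in the scene. Friction and masses are not known exactly. Their poses are not given: they have to be found in the camera images.
- leg_eye_mid (a point): Leg with a flat ring eye (26 mm across, 10 mm thick) at each end, 202 mm long, bare rod between (10 mm wide to grasp); all steel, a straight round rod 10 mm in diameter, lying level in its cradle. The point is its middle, on the rod's axis; x runs along the rod (it may lie either way round and may roll). 130 g, give or take 30 %.
- leg_sleeve_mid (a point): Leg with a thick round sleeve (22 mm diameter, 50 mm long; grasp here, 22 mm wide) round its middle and a flat ring eye (26 mm) at each end, 182 mm long; all steel, a straight round rod 10 mm in diameter, lying level in its cradle. The point is its middle, on the rod's axis; x runs along the rod (it may lie either way round and may roll). 200 g, give or take 30 %.
- leg_ball_mid (a point): Leg with a ball (24 mm diameter) at each end, 168 mm long, the shortest, bare rod between (10 mm wide to grasp); all steel, a straight round rod 10 mm in diameter, lying level in its cradle. The point is its middle, on the rod's axis; x runs along the rod (it may lie either way round and may roll). 160 g, give or take 30 %.
- leg_block_mid (a point): Leg with a square block (34 x 24 x 24 mm) at each end, 198 mm long, bare rod between (10 mm wide to grasp); all steel, a straight round rod 10 mm in diameter, lying level in its cradle. The point is its middle, on the rod's axis; x runs along the rod (it may lie either way round and may roll). 240 g, give or take 30 %.
- cradle_eye: Fixed blue cradle on the old rack in which the leg described at leg_eye_mid lies at the start; origin under its middle, on the board, axes as the old rack's. It shows that leg's old place; it never moves.
- cradle_sleeve: Fixed blue cradle on the old rack in which the leg described at leg_sleeve_mid lies at the start; origin under its middle, on the board, axes as the old rack's. It shows that leg's old place; it never moves.
- cradle_ball: Fixed blue cradle on the old rack in which the leg described at leg_ball_mid lies at the start; origin under its middle, on the board, axes as the old rack's. It shows that leg's old place; it never moves.
- cradle_block: Fixed blue cradle on the old rack in which the leg described at leg_block_mid lies at the start; origin under its middle, on the board, axes as the old rack's. It shows that leg's old place; it never moves.
- old_rack: Full plywood rack, fixed, on either side of the robot: board 130 x 270 mm, top at z = 0.012. Origin: under the row's middle, at bench level; y along the row, x the way the legs lie. Places at x = 0, y = +0.09, +0.03, -0.03, -0.09. Board from y = -0.118 to +0.152; a black knob post (16 mm across, top z = 0.052) at x = -0.045, y = +0.132 marks the +y end.
- new_rack: Empty aluminium rack, fixed, on the robot's other side. Same board, origin, axes, post and places as old_rack (post at the +y end). Each place has a blue cradle: two Y supports 8 mm thick at x = +-0.042, V notch 40 mm wide, 20 mm deep, tops at z = 0.062; between them free for fingers down to the foot's top at z = 0.018. A leg at rest has its axis at z = 0.049.
There are look-alikes about, which are no part of the job. What is shaped like the part that bears leg_ball_mid but yellow is not meant. What is shaped like the part that bears leg_eye_mid but orange is not meant.

How it is judged:
At the end, for the whole second after the job is handed in: Each leg rests in the new rack's cradle that mirrors its old place (old place y, new place -y, within 10 mm), its middle within 15 mm of the row's centre line, its axis within 6 mm of the resting height and within 0.12 rad of the rack's x axis; all legs released and still (((y of cradle_eye in the frame of old_rack between 0.07 and 0.11 m and y of leg_eye_mid in the frame of new_rack between -0.1 and -0.08 m) or (y of cradle_eye in the frame of old_rack between 0.01 and 0.05 m and y of leg_eye_mid in the frame of new_rack between -0.04 and -0.02 m) or (y of cradle_eye in the frame of old_rack between -0.05 and -0.01 m and y of leg_eye_mid in the frame of new_rack between 0.02 and 0.04 m) or (y of cradle_eye in the frame of old_rack between -0.11 and -0.07 m and y of leg_eye_mid in the frame of new_rack between 0.08 and 0.1 m)) and x of leg_eye_mid in the frame of new_rack between -0.015 and 0.015 m and z of leg_eye_mid in the frame of new_rack between 0.0431 and 0.0551 m and angle between the x axis of each of leg_eye_mid, leg_sleeve_mid, leg_ball_mid, leg_block_mid and the x axis of new_rack, either way round below 0.12 rad and linear speed of each of leg_eye, leg_sleeve, leg_ball, leg_block below 0.02 m/s and ((y of cradle_sleeve in the frame of old_rack between 0.07 and 0.11 m and y of leg_sleeve_mid in the frame of new_rack between -0.1 and -0.08 m) or (y of cradle_sleeve in the frame of old_rack between 0.01 and 0.05 m and y of leg_sleeve_mid in the frame of new_rack between -0.04 and -0.02 m) or (y of cradle_sleeve in the frame of old_rack between -0.05 and -0.01 m and y of leg_sleeve_mid in the frame of new_rack between 0.02 and 0.04 m) or (y of cradle_sleeve in the frame of old_rack between -0.11 and -0.07 m and y of leg_sleeve_mid in the frame of new_rack between 0.08 and 0.1 m)) and x of leg_sleeve_mid in the frame of new_rack between -0.015 and 0.015 m and z of leg_sleeve_mid in the frame of new_rack between 0.0431 and 0.0551 m and ((y of cradle_ball in the frame of old_rack between 0.07 and 0.11 m and y of leg_ball_mid in the frame of new_rack between -0.1 and -0.08 m) or (y of cradle_ball in the frame of old_rack between 0.01 and 0.05 m and y of leg_ball_mid in the frame of new_rack between -0.04 and -0.02 m) or (y of cradle_ball in the frame of old_rack between -0.05 and -0.01 m and y of leg_ball_mid in the frame of new_rack between 0.02 and 0.04 m) or (y of cradle_ball in the frame of old_rack between -0.11 and -0.07 m and y of leg_ball_mid in the frame of new_rack between 0.08 and 0.1 m)) and x of leg_ball_mid in the frame of new_rack between -0.015 and 0.015 m and z of leg_ball_mid in the frame of new_rack between 0.0431 and 0.0551 m and ((y of cradle_block in the frame of old_rack between 0.07 and 0.11 m and y of leg_block_mid in the frame of new_rack between -0.1 and -0.08 m) or (y of cradle_block in the frame of old_rack between 0.01 and 0.05 m and y of leg_block_mid in the frame of new_rack between -0.04 and -0.02 m) or (y of cradle_block in the frame of old_rack between -0.05 and -0.01 m and y of leg_block_mid in the frame of new_rack between 0.02 and 0.04 m) or (y of cradle_block in the frame of old_rack between -0.11 and -0.07 m and y of leg_block_mid in the frame of new_rack between 0.08 and 0.1 m)) and x of leg_block_mid in the frame of new_rack between -0.015 and 0.015 m and z of leg_block_mid in the frame of new_rack between 0.0431 and 0.0551 m); the robot touches nothing.
It fails at once if a leg was dropped to a board or the bench (its middle lower than 36 mm) (height (world z) of any of leg_eye_mid, leg_sleeve_mid, leg_ball_mid, leg_block_mid below 0.036 m).
It also fails if it takes over 120 s, if anything falls off the work surface, if the arm or the gripper's body presses on something with over 40 N, if the wrist force passes 120 N, or if a joint passes its speed limit or range.

## Working session

There is one attempt and no reset: what is moved stays moved. The work goes in short steps, Python scripts to look and compute and a shell command to move; the robot and the scene stay as the last step left them, time stands still between calls to the robot, and variables do not carry over. Pictures are saved under pics/ and viewed, at most 14 in all, crops included, and the job is handed in when it is done.

```bash
mkdir -p pics; ls; python3 - <<'E'
from station import *
import cv2,numpy as np
print(get_obs(), grip_point_offset)
for n in ("scene","side"):
    f=grab_frame(n); cv2.imwrite(f"pics/{n}0.png",f["color"][...,::-1]); np.savez(f"{n}0.npz",**f); print(n,f["K"],f["eye"],f["rotation"],[k for k in f])
E
```

```text
pics
{'time': 0.0, 'qpos': array([ 1.26282628,  0.53716705, -0.0044472 ,  1.53885078,  0.00259112,
        1.06725026, -0.07120013]), 'joint_vel': array([-1.48543494e-03,  1.35987269e-04, -1.86022754e-04,  6.56283878e-05,
        4.64171341e-04,  2.17595522e-04,  5.63440103e-04]), 'effort': array([ 3.33029766e-04, -5.70984185e+01,  9.90703069e-01, -2.51597947e+01,
       -5.63227956e-02,  1.81043870e-02,  1.39314843e-04]), 'position': array([ 0.15547454, -0.63052164,  0.2378471 ]), 'eef_rot': array([-3.11702349e+00, -3.78766043e-01,  4.87833556e-04]), 'wrist_force': array([ 0.35461891, -0.66100658, -0.21080465]), 'wrist_torque': array([-0.06518849,  0.0267607 ,  0.02594757]), 'gripper_force': 0.0, 'width': 0.9991500040017908} -0.0187
scene [[450.64186537   0.         320.52448161]
 [  0.         450.64186537 241.96071572]
 [  0.           0.           1.        ]] [ 0.72796244 -0.39358707  0.7541196 ] [0.55523295 0.18763438 0.59833769] ['color', 'z_map', 'K', 'eye', 'rotation']
side [[615.52915521   0.         312.76625759]
 [  0.         615.52915521 234.0549586 ]
 [  0.           0.           1.        ]] [0.07406255 1.08683979 0.68619178] [ 0.22833677 -1.47048717 -2.40403782] ['color', 'z_map', 'K', 'eye', 'rotation']
```

View pics/scene0.png

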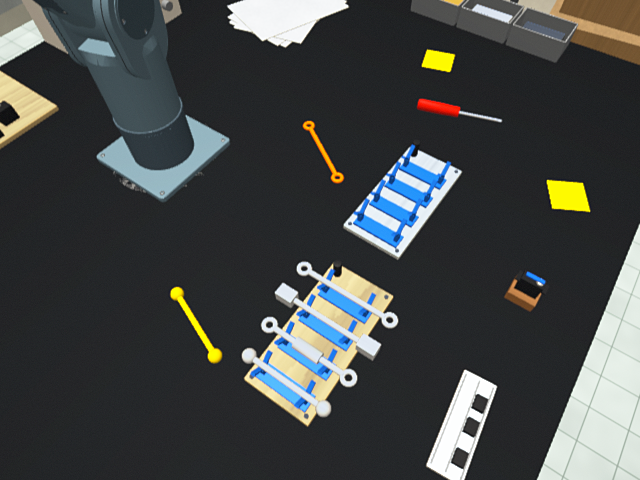

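View pics/side0.png

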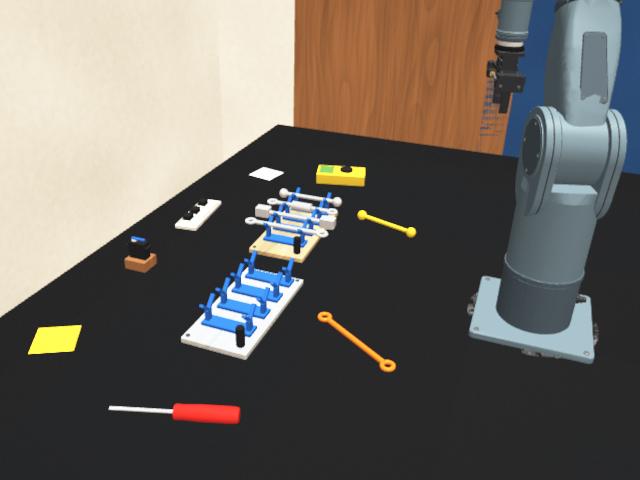

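Scene view: the plywood rack is at about (320,345) with its post at (337,269). From the post the legs are eye (347,294), block (328,320), sleeve (308,350) and ball (286,382), all steel. The look-alikes, the yellow ball bar (196,325) and the orange eye bar (323,152), are ruled out by colour. The aluminium rack is at (403,200) with its post at (414,151).

```bash
cat > h.py <<'E'
import numpy as np,cv2
from scipy.spatial.transform import Rotation as R
def cloud(f,T=None):
    z=f["z_map"];K=f["K"];v,u=np.indices(z.shape)
    p=np.stack([(u-K[0,2])/K[0,0]*z,-(v-K[1,2])/K[1,1]*z,-z],-1)
    if T is None: P=p@R.from_rotvec(f["rotation"]).as_matrix().T+f["eye"]
    else: P=p@T[:3,:3].T+T[:3,3]
    P[z<=0]=np.nan
    return P
E
python3 - <<'E'
from h import *
for n in("scene","side"):
    f=dict(np.load(n+"0.npz"));P=cloud(f);c=f["color"].astype(int);hsv=cv2.cvtColor(f["color"],cv2.COLOR_RGB2HSV)
    print(n)
    def at(u,v): return P[v,u]
    blue=(hsv[...,0]>100)&(hsv[...,0]<125)&(hsv[...,1]>150)&(P[...,2]<.07)&(P[...,2]>0.01)
    m,k=cv2.connectedComponents(cv2.dilate(blue.astype(np.uint8),np.ones((3,3))))
    for i in range(1,m):
        q=P[(k==i)&blue]
        if len(q)>15: print('blue',len(q),q.mean(0).round(4),q[:,2].min().round(3),q[:,2].max().round(3))
    # boards
    board=(P[...,2]>0.007)&(P[...,2]<0.017)&(hsv[...,2]>120)&~blue
    nn,k2=cv2.connectedComponents(cv2.morphologyEx((board|blue).astype(np.uint8),cv2.MORPH_CLOSE,np.ones((15,15))))
    for i in range(1,nn):
        q=P[(k2==i)&board]
        if len(q)>300:
            r=cv2.minAreaRect((q[:,:2]*1000).astype(np.float32)); print('board',len(q),np.median(q[:,2]).round(4),r)
            b=(k2==i)
            dark=cv2.dilate(b.astype(np.uint8),np.ones((25,25)))>0
            w=P[dark&(hsv[...,2]<70)&(P[...,2]>.02)&(P[...,2]<.06)]
            if len(w)>5: print(' post',len(w),np.median(w,0).round(4), w[:,2].max())
E
```

```text
scene
blue 2790 [0.5206 0.1659 0.0277] 0.012 0.066
blue 47 [ 0.5121 -0.0709  0.0534] 0.024 0.064
blue 96 [0.8068 0.12   0.0668] 0.06 0.07
blue 744 [ 0.5576 -0.0951  0.0261] 0.013 0.065
blue 47 [ 0.5959 -0.0719  0.0561] 0.047 0.065
blue 44 [ 0.5134 -0.1331  0.0562] 0.047 0.065
blue 674 [ 0.5556 -0.1533  0.0243] 0.012 0.065
blue 50 [ 0.5143 -0.1932  0.0561] 0.047 0.064
blue 546 [ 0.5573 -0.2159  0.0266] 0.013 0.064
blue 54 [ 0.5978 -0.1917  0.0565] 0.049 0.064
blue 179 [ 0.5589 -0.2527  0.0433] 0.016 0.064
blue 626 [ 0.5569 -0.2752  0.0265] 0.013 0.065
board 1888 0.0154 ((-81.3585433959961, 563.1852416992188), (359.916748046875, 219.64060974121094), 36.495609283447266)
board 1614 0.0151 ((-402.5865173339844, -78.43257141113281), (130.2370147705078, 284.4237976074219), 56.29819869995117)
 post 302 [-0.3573 -0.1482  0.0393] 0.05870188019520328
board 3334 0.0133 ((-0.8112411499023438, -1.2469329833984375), (218.1307830810547, 218.38917541503906), 89.61029815673828)
 post 830 [ 0.0562 -0.033   0.0404] 0.05998206645528048
board 340 0.0101 ((298.3157043457031, 204.0714111328125), (27.2117691
[... 1022 characters left out ...]
41 0.0121 ((600.4688720703125, -1368.3270263671875), (900.7197875976562, 49.24523162841797), 0.03547303378582001)
board 4491 0.0108 ((541.6390380859375, -92.72396850585938), (158.57943725585938, 848.7258911132812), 3.039681911468506)
 post 271 [0.4824 0.2128 0.0375] 0.054161704629697494
board 3934 0.0112 ((-1.1035079956054688, 3.0951080322265625), (223.5053253173828, 218.27064514160156), 89.6101303100586)
 post 209 [0.0563 0.0405 0.0406] 0.05969673852790158
board 314 0.0083 ((297.4493713378906, 208.88357543945312), (26.52158546447754, 200.63987731933594), 56.469764709472656)
board 547 0.0133 ((497.1475830078125, 495.8442077636719), (199.40878295898438, 19.346500396728516), 16.81609535217285)
```

Old rack origin is about (0.555,-0.175), yaw +0.016. New rack origin is about (0.520,0.172), yaw -0.007. I'll turn the tool square to the racks and move above the old one.

```bash
python3 -m handwheel '[[45,0,0,0,0.12],[45,0,0,0,0.105],[45,3,-3.3,0,0],[45,3,-3.3,0,0],[45,3,-3.3,0,0],[45,3,-3.3,0,0],[45,3,-3.3,0,0],[45,3,-3.3,0,0],[45,3,-3.3,0,0],[45,3,-3.3,0,0],[45,3,-3.3,0,0],[45,3,-3.3,0,0]]' 30; python3 -m handwheel '[[45,3,-3.3,0,0],[45,3,-3.3,0,0],[45,3,-3.3,0,0],[45,1.5,-1.8,0,0],[45,0,0,0,0],[45,0,0,0,0]]'
cat >> h.py <<'E'
def wrist(name):
    from station import get_obs,grab_frame
    o=get_obs();f=grab_frame("wrist");T=np.eye(4);T[:3,:3]=R.from_rotvec(o["eef_rot"]).as_matrix();T[:3,3]=o["position"]
    cv2.imwrite(f"pics/{name}.png",f["color"][...,::-1]);P=cloud(f,T@f["tool_from_camera"]);return o,f,P
def yaw(o):
    M=R.from_rotvec(o["eef_rot"]).as_matrix();return np.arctan2(M[1,0],M[0,0])
E
python3 - <<'E'
from h import *
o,f,P=wrist("w1");print(o["position"],yaw(o),o["qpos"],f["tool_from_camera"]);np.savez("w1.npz",P=P,c=f["color"])
E
```

```text
time: 1.3
position: [0.4507, -0.2945, 0.2385]
eef_rot: [-3.141, -0.026, 0.001]
wrist_force: [1.7, -0.6, 0.0]
width: 0.452
gripper_force: 0.0
time: 1.9
position: [0.5525, -0.1775, 0.2382]
eef_rot: [3.141, 0.027, -0.002]
wrist_force: [0.5, -1.0, 0.7]
width: 0.451
gripper_force: 0.0
[ 0.55253704 -0.1775217   0.23822756] 0.01743973206432642 [ 0.34843188  0.42458838 -0.15189807  1.72136168  0.07465878  1.00246557
 -1.38382874] [[ 1.58772345e-04  9.65814901e-01  2.59232621e-01  6.62318893e-02]
 [ 9.99999686e-01 -3.54775948e-04  7.09307344e-04 -6.85388983e-04]
 [ 7.77029101e-04  2.59232427e-01 -9.65814654e-01 -1.45263954e-01]
 [ 0.00000000e+00  0.00000000e+00  0.00000000e+00  1.00000000e+00]]
```

View pics/w1.png

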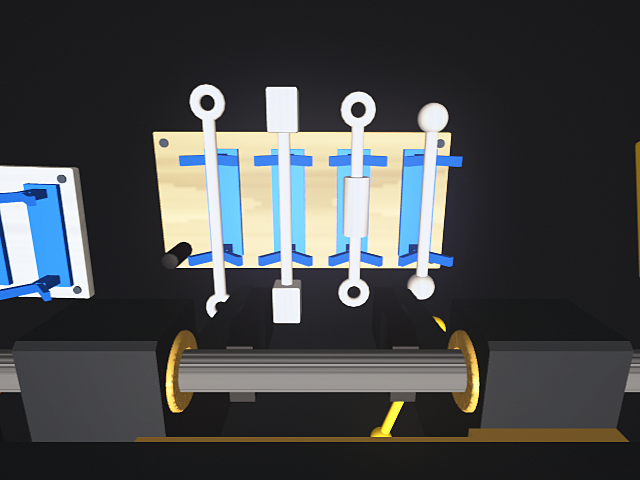

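The wrist picture confirms the order from the post (177,254): eye (213,200), block (286,195), sleeve (355,205) and ball (427,200). All four are steel grey; the yellow look-alike is apart at (390,420). Next I measure each leg.

```bash
python3 - <<'E'
from h import *
d=np.load("w1.npz");P=d["P"];hsv=cv2.cvtColor(d["c"],cv2.COLOR_RGB2HSV)
m=(hsv[...,1]<60)&(hsv[...,2]>110)&(P[...,2]>.036)&(P[...,2]<.075)
m[310:]=m[310:]&False
f=dict(np.load("scene0.npz"));Q=cloud(f);h2=cv2.cvtColor(f["color"],cv2.COLOR_RGB2HSV)
m2=(h2[...,1]<60)&(h2[...,2]>110)&(Q[...,2]>.036)&(Q[...,2]<.08)
for nm,A in(("wrist",P[m]),("scene",Q[m2])):
  for y in(.09,.03,-.03,-.09):
    c=np.array([.555,-.1755])+y*np.array([-.016,1]);q=A[(abs(A[:,1]-c[1])<.022)&(abs(A[:,0]-c[0])<.13)]
    r=q[(abs(q[:,0]-c[0])<.06)];k=np.polyfit(r[:,0],r[:,1],1);xm=(q[:,0].min()+q[:,0].max())/2
    print(nm,y,len(q),'x',q[:,0].min().round(4),q[:,0].max().round(4),'mid',xm.round(4),np.polyval(k,xm).round(4),'slope',k[0].round(4),'top',np.percentile(r[:,2],95).round(4))
b=(hsv[...,0]>12)&(hsv[...,0]<30)&(hsv[...,1]>20)&(P[...,2]>0)&(P[...,2]<.02);q=P[b];q=q[(q[:,0]>.45)&(q[:,0]<.68)&(q[:,1]>-.35)&(q[:,1]<.0)];print(cv2.minAreaRect((q[:,:2]*1000).astype(np.float32)),np.median(q[:,2]))
E
```

```text
wrist 0.09 3072 x 0.4643 0.656 mid 0.5602 -0.0857 slope 0.0156 top 0.0541
wrist 0.03 3919 x 0.4696 0.6539 mid 0.5617 -0.145 slope 0.0158 top 0.054
wrist -0.03 3967 x 0.4699 0.6528 mid 0.5613 -0.2044 slope 0.0131 top 0.0594
wrist -0.09 2896 x 0.4807 0.645 mid 0.5628 -0.2639 slope 0.0132 top 0.0544
scene 0.09 808 x 0.451 0.6541 mid 0.5525 -0.0872 slope 0.0108 top 0.0568
scene 0.03 1201 x 0.455 0.6528 mid 0.5539 -0.1469 slope 0.012 top 0.057
scene -0.03 1086 x 0.4678 0.651 mid 0.5594 -0.2076 slope 0.0128 top 0.0617
scene -0.09 880 x 0.4778 0.6437 mid 0.5607 -0.2665 slope 0.0193 top 0.0574
((554.3036499023438, -155.4021453857422), (288.5064697265625, 187.05113220214844), 83.24234008789062) 0.01128119013351847
```

```bash
python3 -m handwheel '[[45,0.1,-3,0,0],[45,0.1,-3,0,0],[45,0.1,-3.1,0,0],[45,0,0,4,0],[45,0,0,4,0],[45,0,0,4,0],[45,0,0,2,0],[45,0,0,0,0],[45,0,0,0,0],[45,0,0,0,0]]'; python3 - <<'E'
from h import *
o,f,P=wrist("w2");print(o["position"],yaw(o));hsv=cv2.cvtColor(f["color"],cv2.COLOR_RGB2HSV)
m=(hsv[...,1]<60)&(hsv[...,2]>110)&(P[...,2]>.036)&(P[...,2]<.075);q=P[m];q=q[(abs(q[:,1]+.0865)<.02)&(q[:,0]>.5)&(q[:,0]<.62)]
k=np.polyfit(q[:,0],q[:,1],1);print(len(q),q[:,0].min(),q[:,0].max(),np.polyval(k,.5535),k)
E
```

```text
time: 2.95
position: [0.5555, -0.0872, 0.1003]
eef_rot: [3.141, 0.025, 0.004]
wrist_force: [-0.5, 0.7, 0.7]
width: 0.451
gripper_force: 0.0
[ 0.55551681 -0.08722364  0.10034595] 0.015638303981707236
3994 0.5096430377610562 0.61985408489539 -0.0849319083430804 [ 0.01870651 -0.09528596]
```

View pics/w2.png

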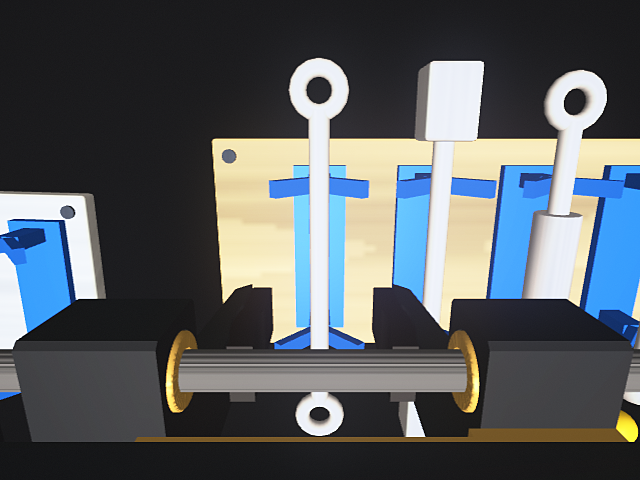

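Fingers (272 and 373) straddle the eye rod (319) centrally, so I descend, grip and lift.

```bash
python3 -m handwheel '[[45,-0.1,-0.1,3,0],[45,0,0,2,0],[45,0,0,1.5,0],[45,0,0,0.5,0],[45,0,0,0,0],[0,0,0,0,0],[0,0,0,0,0],[0,0,0,0,0],[0,0,0,0,0],[0,0,0,0,0],[0,0,0,0,0]]' 30;  python3 -m handwheel '[[0,0,0,-0.5,0],[0,0,0,-2,0],[0,0,0,-4,0],[0,0,0,-4,0],[0,0,0,-3,0],[0,0,0,0,0],[0,0,0,0,0]]'
cat > held.py <<'E'
from h import *
import sys
L,name=float(sys.argv[1]),sys.argv[2]
o,f,P=wrist(name);hsv=cv2.cvtColor(f["color"],cv2.COLOR_RGB2HSV);p=o["position"]
print(p.round(4),yaw(o).round(4),o["width"],o["gripper_force"])
ps=p-R.from_rotvec(o["eef_rot"]).as_matrix()[:,2]*.0187
m=(hsv[...,1]<60)&(hsv[...,2]>110)&(abs(P[...,2]-ps[2])<.03);q=P[m]-ps;q=q[(abs(q[:,1])<.025)&(abs(q[:,0])<.13)]
far=np.percentile(q[:,0],99.8);near=q[:,0].min();r=q[(q[:,0]>.03)&(q[:,0]<.065)];k=np.polyfit(r[:,0],r[:,1],1)
print('far',far,'near',near,'mid rel grip x',far-L/2,'slope',k[0],'y0',k[1],'topz',np.percentile(r[:,2],90), np.polyfit(r[:,0],r[:,2],1)[0])
E
python3 held.py .202 w3
```

```text
time: 4.1
position: [0.5538, -0.0856, 0.0291]
eef_rot: [3.141, 0.026, 0.001]
wrist_force: [-1.4, -0.7, 3.4]
width: 0.092
gripper_force: 29.3
time: 4.8
position: [0.5532, -0.0852, 0.1637]
eef_rot: [3.141, 0.026, 0.0]
wrist_force: [-0.1, 0.8, -1.4]
width: 0.098
gripper_force: 29.7
[ 0.5532 -0.0852  0.1637] 0.0169 0.09772755086836732 29.730075895786285
far 0.10140549424569509 near -0.04202386253031831 mid rel grip x 0.00040549424569508163 slope 0.016134747378711206 y0 0.0007551202808947417 topz 0.005692813606326785 -0.002605935138225343
```

```bash
python3 -m handwheel '[[0,-0.3,-2,-1,0],[0,-0.6,-3,-1,0],[0,-0.7,-3.2,-1,0.024],[0,-0.7,-3.2,0,0],[0,-0.7,-3.2,0,0],[0,-0.4,-2.1,0,0],[0,0,0,0,0],[0,0,0,0,0],[0,0,0,0,0]]'
python3 - <<'E'
from h import *
o,f,P=wrist("w4");print(o["position"],yaw(o));hsv=cv2.cvtColor(f["color"],cv2.COLOR_RGB2HSV)
np.savez("w4.npz",P=P,c=f["color"])
blue=(hsv[...,0]>100)&(hsv[...,0]<125)&(hsv[...,1]>150)
for nm,lo,hi in(("foot",.014,.023),("top",.055,.068)):
    b=(blue&(P[...,2]>lo)&(P[...,2]<hi)).astype(np.uint8)
    m,k,s,c=cv2.connectedComponentsWithStats(b)
    for i in range(1,m):
        if s[i,4]>15:
            q=P[k==i];print(nm,s[i,4],c[i].round(),'x',q[:,0].min().round(4),q[:,0].max().round(4),'y',q[:,1].min().round(4),q[:,1].max().round(4),np.median(q[:,2]).round(4))
E
```

```text
time: 5.75
position: [0.5185, 0.0798, 0.1928]
eef_rot: [3.14, -0.014, -0.003]
wrist_force: [0.1, 0.5, -1.2]
width: 0.091
gripper_force: 29.7
[0.51848703 0.07982666 0.19276455] -0.00910009412039217
foot 4340 [603. 167.] x 0.5065 0.6065 y -0.1602 -0.1281 0.0171
foot 4339 [528. 168.] x 0.5057 0.6055 y -0.1004 -0.0685 0.0172
foot 4069 [100. 212.] x 0.4734 0.5729 y 0.2474 0.2802 0.0174
foot 3907 [173. 213.] x 0.4728 0.5724 y 0.1877 0.2195 0.0174
foot 112 [235. 156.] x 0.5663 0.5719 y 0.1368 0.1577 0.0173
foot 18 [260. 158.] x 0.5654 0.5716 y 0.1283 0.1308 0.0172
foot 955 [234. 227.] x 0.4753 0.5571 y 0.1374 0.159 0.0174
foot 201 [262. 237.] x 0.4727 0.5553 y 0.1282 0.1371 0.0173
top 148 [628. 111.] x 0.5945 0.6023 y -0.1303 -0.1205 0.0594
top 149 [538. 113.] x 0.5938 0.6015 y -0.0705 -0.0606 0.0593
top 218 [594. 112.] x 0.5941 0.6019 y -0.1079 -0.0957 0.0584
top 200 [ 33. 167.] x 0.5614 0.5693 y 0.2757 0.2867 0.0583
top 145 [ 86. 167.] x 0.5608 0.5689 y 0.2396 0.2498 0.0593
top 184 [118. 167.] x 0.5606 0.5686 y 0.2163 0.2266 0.0586
top 149 [172. 167.] x 0.5603 0.5683 y 0.1796 0.1899 0.059
[... 184 characters left out ...]
3 [345. 167.] x 0.559 0.5669 y 0.0609 0.0685 0.0589
top 124 [607. 233.] x 0.5103 0.5187 y -0.1313 -0.1214 0.059
top 130 [525. 235.] x 0.5094 0.5178 y -0.0717 -0.062 0.0587
top 174 [576. 233.] x 0.5102 0.5182 y -0.1085 -0.098 0.0579
top 179 [ 53. 281.] x 0.4771 0.4858 y 0.2764 0.2875 0.0583
top 120 [103. 281.] x 0.4767 0.4851 y 0.2406 0.2506 0.0593
top 171 [133. 281.] x 0.4764 0.4848 y 0.2167 0.2278 0.0583
top 126 [183. 281.] x 0.4761 0.4847 y 0.1811 0.1903 0.0591
top 158 [213. 281.] x 0.476 0.4845 y 0.1562 0.1679 0.0586
top 138 [262. 281.] x 0.4756 0.484 y 0.1211 0.1309 0.0587
top 129 [293. 280.] x 0.4759 0.4838 y 0.0976 0.1073 0.0585
top 121 [343. 281.] x 0.4745 0.4833 y 0.0616 0.0691 0.059
```

View pics/w4.png

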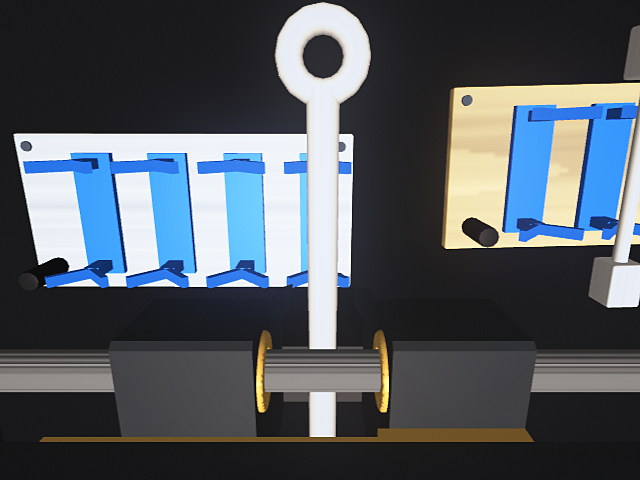

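```bash
python3 -m handwheel '[[0,0.2,-0.4,3,0],[0,0,0,4,0],[0,0,0,4,0],[0,0,0,2,0],[0,0,0,1,0],[0,0,0,0,0],[0,0,0,0,0]]'
```

```text
time: 6.5
position: [0.5217, 0.0852, 0.0546]
eef_rot: [-3.141, 0.013, -0.002]
wrist_force: [0.6, 0.7, -1.3]
width: 0.091
gripper_force: 29.7
```

```bash
python3 -m handwheel '[[0,-0.05,0.1,1,0],[0,0,0,0.8,0],[0,0,0,0.4,0],[0,0,0,0.2,0],[0,0,0,0,0],[0,0,0,0,0]]'
```

```text
time: 7.1
position: [0.5202, 0.0839, 0.0298]
eef_rot: [3.141, -0.012, -0.001]
wrist_force: [-1.5, -2.0, 1.8]
width: 0.092
gripper_force: 29.5
```

Contact is felt (weight off the wrist). I release, lift and check.

```bash
python3 -m handwheel '[[20,0,0,0,0],[45,0,0,0,0],[45,0,0,0,0],[45,0,0,0,0],[45,0,0,-1,0],[45,0,0,-3,0],[45,0,0,-4,0],[45,0,0,-4,0],[45,0,0,-4,0],[45,0,0,0,0],[45,0,0,0,0]]'
cat > rest.py <<'E'
from h import *
import sys
o,f,P=wrist(sys.argv[1]);hsv=cv2.cvtColor(f["color"],cv2.COLOR_RGB2HSV);print(o["position"],yaw(o))
m=(hsv[...,1]<60)&(hsv[...,2]>110)&(P[...,2]>.036)&(P[...,2]<.075)
O=np.array([.5223,.1738]);a=-.0095;M=np.array([[np.cos(a),np.sin(a)],[-np.sin(a),np.cos(a)]])
q=P[m];q=np.c_[(q[:,:2]-O)@M.T,q[:,2]]
for nm,y,L in(("eye",-.09,.202),("block",-.03,.198),("sleeve",.03,.182),("ball",.09,.168)):
    s=q[(abs(q[:,1]-y)<.022)&(abs(q[:,0])<.13)]
    r=s[(s[:,0]>-.03)&(s[:,0]<.07)]
    if len(r)<200: continue
    k=np.polyfit(r[:,0],r[:,1],1);fx=np.percentile(s[:,0],99.8)
    print(nm,'rack x by far end',(fx-L/2).round(4),'near',s[:,0].min().round(4),'y',k[1].round(4),'slope',k[0].round(4),'top',np.percentile(r[:,2],90).round(4),'tilt',np.polyfit(r[:,0],r[:,2],1)[0].round(3))
E
python3 rest.py w5
```

```text
time: 8.2
position: [0.5208, 0.0846, 0.1909]
eef_rot: [-3.141, 0.011, -0.004]
wrist_force: [-0.2, 0.2, -0.2]
width: 0.449
gripper_force: 0.0
[0.52076447 0.08459742 0.19092232] -0.007239359700099685
eye rack x by far end -0.0012 near -0.0989 y -0.0897 slope -0.0051 top 0.0536 tilt -0.002
```

```bash
python3 -m handwheel '[[45,0.2,2,0,0],[45,0.5,3.5,0,0],[45,0.6,4,0,0],[45,0.6,4,0,-0.024],[45,0.6,4,0,0],[45,0.5,3.5,0,0],[45,0.3,2,0,0],[45,0,0,3,0],[45,0,0,4,0],[45,0,0,3,0],[45,0,0,0,0],[45,0,0,0,0]]'
```

```text
time: 9.45
position: [0.5531, -0.1451, 0.089]
eef_rot: [-3.141, -0.027, 0.004]
wrist_force: [0.0, 0.5, 0.9]
width: 0.453
gripper_force: 0.0
```

```bash
python3 -m handwheel '[[45,0.15,0,3,0],[45,0,0,2,0],[45,0,0,0.9,0],[45,0,0,0,0],[0,0,0,0,0],[0,0,0,0,0],[0,0,0,0,0],[0,0,0,0,0],[0,0,0,0,0],[0,0,0,0,0]]' 35;  python3 -m handwheel '[[0,0,0,-0.5,0],[0,0,0,-2,0],[0,0,0,-4,0],[0,0,0,-4,0],[0,0,0,-4,0],[0,0,0,-1.5,0],[0,0,0,0,0],[0,0,0,0,0]]'; python3 held.py .198 w6
```

```text
time: 10.45
position: [0.5558, -0.1456, 0.0312]
eef_rot: [3.141, 0.026, 0.001]
wrist_force: [0.8, -0.6, 3.6]
width: 0.088
gripper_force: 34.1
time: 11.25
position: [0.5546, -0.1451, 0.1898]
eef_rot: [-3.141, -0.027, 0.002]
wrist_force: [-0.0, -0.0, -2.2]
width: 0.084
gripper_force: 34.7
[ 0.5546 -0.1451  0.1898] 0.017 0.08414539814940487 34.72472369670868
far 0.09824102664180764 near -0.04338770970211803 mid rel grip x -0.0007589733581923608 slope 0.02205608059371052 y0 0.0005548802873816089 topz 0.0036453564682636277 0.0267728492205628
```

```bash
python3 -m handwheel '[[0,-0.2,-2,0,0],[0,-0.3,-3,0,0],[0,-0.4,-3.6,0,0],[0,-0.4,-3.8,0,0.013],[0,-0.4,-3.8,0,0.013],[0,-0.4,-3.8,0,0],[0,-0.4,-3.8,0,0],[0,-0.3,-3,0,0],[0,-0.2,-2,0,0],[0,0,0,0,0],[0,0,0,0,0]]'; python3 -m handwheel '[[0,0,0,3,0],[0,0,0,4,0],[0,0,0,4,0],[0,0,0,2,0],[0,0,0,0,0],[0,0,0,0,0]]'
```

```text
time: 12.4
position: [0.5235, 0.1418, 0.1893]
eef_rot: [3.14, -0.014, -0.004]
wrist_force: [0.3, -1.0, -2.0]
width: 0.091
gripper_force: 34.7
time: 13.0
position: [0.5246, 0.1412, 0.0608]
eef_rot: [3.141, -0.017, -0.001]
wrist_force: [-0.2, -0.3, -1.0]
width: 0.09
gripper_force: 34.7
```

```bash
python3 -m handwheel '[[0,-0.15,-0.2,1,0],[0,0,0,1,0],[0,0,0,0.6,0],[0,0,0,0.3,0],[0,0,0,0,0],[0,0,0,0,0]]'
```

```text
time: 13.6
position: [0.5228, 0.1437, 0.0316]
eef_rot: [3.14, -0.015, -0.001]
wrist_force: [0.5, -3.0, -1.2]
width: 0.085
gripper_force: 34.3
```

```bash
python3 -m handwheel '[[0,0,0,0.1,0],[0,0,0,0,0],[20,0,0,0,0],[45,0,0,0,0],[45,0,0,0,0],[45,0,0,0,0],[45,0,0,-1,0],[45,0,0,-3,0],[45,0,0,-4,0],[45,0,0,-4,0],[45,0,0,-4,0],[45,0,0,0,0]]'
python3 rest.py w7
```

```text
time: 14.8
position: [0.5262, 0.1459, 0.1968]
eef_rot: [-3.138, 0.015, -0.016]
wrist_force: [0.9, -0.6, 0.5]
width: 0.447
gripper_force: 0.0
[0.52624739 0.14586928 0.19675732] -0.00933104696426101
eye rack x by far end -0.0008 near -0.0431 y -0.0891 slope -0.0036 top 0.0536 tilt -0.0
block rack x by far end -0.0003 near -0.0941 y -0.0299 slope -0.0063 top 0.0585 tilt 0.036
```

```bash
python3 -m handwheel '[[45,0,0,0,0],[45,0,0,0,0]]'; python3 rest.py w8
```

```text
time: 15.05
position: [0.5218, 0.1442, 0.1895]
eef_rot: [3.141, -0.014, -0.004]
wrist_force: [-0.8, 0.3, -0.1]
width: 0.45
gripper_force: 0.0
[0.52182267 0.14421372 0.18948368] -0.009041791349440133
eye rack x by far end -0.0007 near -0.0467 y -0.0891 slope -0.0026 top 0.0537 tilt 0.001
block rack x by far end 0.0002 near -0.0948 y -0.0299 slope -0.0043 top 0.0591 tilt 0.037
```

```bash
python3 -m handwheel '[[45,0.2,2,0,0],[45,0.3,3.5,0,0],[45,0.4,4,0,0],[45,0.4,4,0,-0.013],[45,0.45,4,0,-0.013],[45,0.45,4,0,0],[45,0.45,4,0,0],[45,0.4,4,0,0],[45,0.4,3.4,0,0],[45,0.3,2,0,0],[45,0,0,0,0],[45,0,0,0,0]]';python3 -m handwheel '[[45,0,0,3,0],[45,0,0,4,0],[45,0,0,2.5,0],[45,0,0,0,0],[45,0,0,0,0]]'
```

```text
time: 16.3
position: [0.5616, -0.2032, 0.1896]
eef_rot: [-3.14, -0.026, 0.003]
wrist_force: [0.5, 0.4, -0.5]
width: 0.446
gripper_force: 0.0
time: 16.8
position: [0.5624, -0.2025, 0.096]
eef_rot: [-3.14, -0.03, 0.001]
wrist_force: [0.0, -0.2, 0.2]
width: 0.449
gripper_force: 0.0
```

```bash
python3 -m handwheel '[[45,-0.15,0.2,3,0],[45,0,0,2,0],[45,0,0,1.4,0],[45,0,0,0,0],[0,0,0,0,0],[0,0,0,0,0],[0,0,0,0,0],[0,0,0,0,0],[0,0,0,0,0],[0,0,0,0,0]]' 35;  python3 -m handwheel '[[0,0,0,-0.5,0],[0,0,0,-2,0],[0,0,0,-4,0],[0,0,0,-4,0],[0,0,0,-4,0],[0,0,0,-1.5,0],[0,0,0,0,0],[0,0,0,0,0]]'; python3 held.py .182 w9
```

```text
time: 17.8
position: [0.5618, -0.2055, 0.0328]
eef_rot: [-3.141, -0.027, -0.003]
wrist_force: [-0.3, 2.5, 6.5]
width: 0.239
gripper_force: 35.1
time: 18.6
position: [0.5595, -0.2062, 0.19]
eef_rot: [-3.141, -0.026, 0.004]
wrist_force: [0.3, -0.6, -2.8]
width: 0.236
gripper_force: 35.0
[ 0.5595 -0.2062  0.19  ] 0.0166 0.23596674035229917 34.997570514678955
far 0.09041864544083292 near -0.04519078947184807 mid rel grip x -0.0005813545591670799 slope 0.008149218735603241 y0 0.001151857810807931 topz 0.00160262474905786 -0.007476858592939057
```

```bash
python3 -m handwheel '[[0,-0.1,-2,0,0],[0,-0.3,-3.5,0,0],[0,-0.3,-4,0,0],[0,-0.3,-4,0,0],[0,-0.4,-4,0,0.013],[0,-0.4,-4.3,0,0.013],[0,-0.4,-4,0,0],[0,-0.3,-4,0,0],[0,-0.3,-4,0,0],[0,-0.3,-3.6,0,0],[0,-0.2,-2,0,0],[0,-0.2,-1.5,0,0]]'; python3 -m handwheel '[[0,0,0,0,0],[0,0,0,0,0],[0,0,0,3,0],[0,0,0,4,0],[0,0,0,3.5,0],[0,0,0,2,0],[0,0,0,0,0],[0,0,0,0,0]]'
```

```text
time: 19.85
position: [0.5227, 0.2042, 0.1895]
eef_rot: [3.141, -0.011, -0.006]
wrist_force: [0.8, 0.0, -2.8]
width: 0.234
gripper_force: 35.0
time: 20.65
position: [0.5249, 0.2013, 0.067]
eef_rot: [3.141, -0.017, 0.0]
wrist_force: [0.9, 0.2, -2.3]
width: 0.238
gripper_force: 35.0
```

```bash
python3 -m handwheel '[[0,-0.1,-0.15,1,0],[0,0,0,1,0],[0,0,0,0.8,0],[0,0,0,0.5,0],[0,0,0,0,0],[0,0,0,0,0]]'
```

```text
time: 21.25
position: [0.5232, 0.2035, 0.0334]
eef_rot: [3.141, -0.015, -0.001]
wrist_force: [-0.7, -1.5, -2.6]
width: 0.235
gripper_force: 35.0
```

```bash
python3 -m handwheel '[[0,0,0,0.15,0],[0,0,0,0,0],[0,0,0,0,0]]'
```

```text
time: 21.55
position: [0.5234, 0.2034, 0.0331]
eef_rot: [3.14, -0.015, -0.0]
wrist_force: [-4.5, -4.0, 9.3]
width: 0.239
gripper_force: 35.1
```

Seated (contact 9 N). I release and lift.

```bash
python3 -m handwheel '[[30,0,0,0,0],[45,0,0,0,0],[45,0,0,0,0],[45,0,0,0,0],[45,0,0,-1,0],[45,0,0,-3,0],[45,0,0,-4,0],[45,0,0,-4,0],[45,0,0,-3.5,0],[45,0,0,0,0],[45,0,0,0,0],[45,0,0,0,0]]'
python3 rest.py w10
```

```text
time: 22.75
position: [0.5226, 0.2038, 0.1864]
eef_rot: [3.141, -0.014, -0.003]
wrist_force: [0.2, 0.6, -0.1]
width: 0.448
gripper_force: 0.0
[0.52261225 0.20377187 0.1863909 ] -0.009120140464719807
eye rack x by far end -0.0007 near -0.0536 y -0.0886 slope -0.0013 top 0.0536 tilt 0.001
block rack x by far end 0.0002 near -0.0444 y -0.0291 slope 0.0001 top 0.0585 tilt 0.036
sleeve rack x by far end -0.0001 near -0.0907 y 0.0302 slope -0.0034 top 0.059 tilt -0.063
```

```bash
python3 -m handwheel '[[45,0.2,2,0,0],[45,0.3,3.5,0,0],[45,0.3,4.2,0,0],[45,0.3,4.2,0,0],[45,0.3,4.2,0,-0.013],[45,0.35,4.2,0,-0.013],[45,0.3,4.2,0,0],[45,0.3,4.2,0,0],[45,0.3,4.2,0,0],[45,0.3,4.2,0,0],[45,0.3,4.2,0,0],[45,0.3,3.5,0,0]]';python3 -m handwheel '[[45,0,0,0,0],[45,0,0,0,0],[45,0,0,3,0],[45,0,0,4,0],[45,0,0,2.5,0],[45,0,0,0,0],[45,0,0,0,0],[45,0,0,0,0]]'
```

```text
time: 24.0
position: [0.5604, -0.2661, 0.1857]
eef_rot: [-3.141, -0.024, 0.004]
wrist_force: [0.2, 0.4, 0.5]
width: 0.45
gripper_force: 0.0
time: 24.8
position: [0.5628, -0.2632, 0.0939]
eef_rot: [3.141, 0.028, 0.004]
wrist_force: [0.1, -0.6, -0.2]
width: 0.449
gripper_force: 0.0
```

```bash
python3 -m handwheel '[[45,-0.15,0.1,3,0],[45,0,0,2,0],[45,0,0,1.35,0],[45,0,0,0,0],[0,0,0,0,0],[0,0,0,0,0],[0,0,0,0,0],[0,0,0,0,0],[0,0,0,0,0],[0,0,0,0,0]]' 35;  python3 -m handwheel '[[0,0,0,-0.5,0],[0,0,0,-2,0],[0,0,0,-4,0],[0,0,0,-4,0],[0,0,0,-4,0],[0,0,0,-1.5,0],[0,0,0,0,0],[0,0,0,0,0]]'; python3 held.py .168 w11
```

```text
time: 25.8
position: [0.5605, -0.2656, 0.0294]
eef_rot: [3.14, 0.026, 0.002]
wrist_force: [-0.2, -2.7, 3.7]
width: 0.091
gripper_force: 34.1
time: 26.6
position: [0.5589, -0.264, 0.1869]
eef_rot: [-3.14, -0.027, 0.004]
wrist_force: [0.3, 1.4, -2.1]
width: 0.088
gripper_force: 34.7
[ 0.5589 -0.264   0.1869] 0.017 0.08755678090363922 34.6584827452898
far 0.08431713152395297 near -0.0418157368529245 mid rel grip x 0.0003171315239529626 slope 0.02022034403544298 y0 0.0006408769804007668 topz 0.00543133941694392 0.019640688853161156
```

```bash
python3 -m handwheel '[[0,-0.2,-2,0,0],[0,-0.25,-3.5,0,0],[0,-0.25,-4.25,0,0],[0,-0.25,-4.25,0,0],[0,-0.25,-4.25,0,0],[0,-0.25,-4.25,0,0.013],[0,-0.25,-4.25,0,0.013],[0,-0.25,-4.25,0,0],[0,-0.25,-4.25,0,0],[0,-0.25,-4.25,0,0],[0,-0.25,-4.25,0,0],[0,-0.25,-4.25,0,0]]'; python3 -m handwheel '[[0,-0.2,-3,0,0],[0,-0.15,-1.7,0,0],[0,0,0,0,0],[0,0,0,0,0],[0,0,0,3,0],[0,0,0,4,0],[0,0,0,3.5,0],[0,0,0,2,0],[0,0,0,0,0],[0,0,0,0,0]]'
```

```text
time: 27.85
position: [0.5269, 0.2163, 0.1864]
eef_rot: [3.14, -0.014, -0.006]
wrist_force: [1.4, -0.2, -2.5]
width: 0.092
gripper_force: 34.7
time: 28.85
position: [0.5261, 0.2604, 0.064]
eef_rot: [3.141, -0.018, 0.0]
wrist_force: [0.0, 0.0, -1.1]
width: 0.09
gripper_force: 34.6
```

```bash
python3 -m handwheel '[[0,-0.2,-0.2,1,0],[0,0,0,1,0],[0,0,0,0.8,0],[0,0,0,0.5,0],[0,0,0,0,0],[0,0,0,0,0]]'
```

```text
time: 29.45
position: [0.5234, 0.2641, 0.0305]
eef_rot: [3.141, -0.015, -0.0]
wrist_force: [-0.5, -0.6, -2.2]
width: 0.094
gripper_force: 34.9
```

```bash
python3 -m handwheel '[[0,0,0,0.12,0],[0,0,0,0,0],[0,0,0,0,0]]'
```

```text
time: 29.75
position: [0.5236, 0.264, 0.0302]
eef_rot: [3.141, -0.015, 0.0]
wrist_force: [-2.5, -2.4, 5.2]
width: 0.089
gripper_force: 34.2
```

```bash
python3 -m handwheel '[[20,0,0,0,0],[45,0,0,0,0],[45,0,0,0,0],[45,0,0,0,0],[45,0,0,-1,0],[45,0,0,-3,0],[45,0,0,-4,0],[45,0,0,-4,0],[45,0,0,-4,0],[45,0,0,0,0],[45,0,0,0,0],[45,0,0,0,0]]'
python3 -m handwheel '[[45,0,2,0,0],[45,0,3.5,0,0],[45,0,3.5,0,0],[45,0,0,0,0],[45,0,0,0,0],[45,0,0,0,0]]'
python3 rest.py w12
```

```text
time: 30.95
position: [0.5227, 0.2637, 0.1885]
eef_rot: [3.141, -0.014, -0.003]
wrist_force: [0.1, -0.5, -0.8]
width: 0.448
gripper_force: 0.0
time: 31.55
position: [0.522, 0.1755, 0.1888]
eef_rot: [-3.141, 0.012, 0.002]
wrist_force: [-0.2, -0.1, -1.4]
width: 0.45
gripper_force: 0.0
[0.52202526 0.17551937 0.18880794] -0.007641699411343345
eye rack x by far end -0.0007 near -0.0854 y -0.0889 slope -0.0011 top 0.0536 tilt 0.001
block rack x by far end 0.0002 near -0.0961 y -0.0295 slope -0.0 top 0.059 tilt 0.04
sleeve rack x by far end 0.0001 near -0.0901 y 0.0295 slope 0.003 top 0.059 tilt -0.062
ball rack x by far end 0.0007 near -0.078 y 0.0891 slope -0.0086 top 0.0548 tilt 0.021
```

View pics/w12.png

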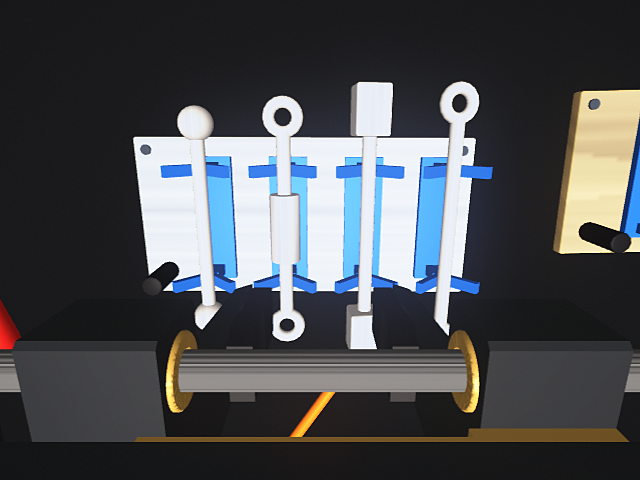

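All four legs rest in their V supports. From the post (160,278) they run ball (203,220), sleeve (285,230), block (366,220), eye (450,215), which is the reverse order. Handing in.

```bash
python3 -c "from station import finish_job;print(finish_job())"
```

```text
the job is handed in; nothing more can be done
None
```

The job is handed in: all four legs lie in the aluminium rack in reverse order, released, each measured within about 1 mm of its place (x and y) by the wrist camera, with none dropped, at about 32 s on the clock; the judge's verdict was not shown.

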